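# Drive the locating pin home, then present the offset lever level over its fixture

## Robot

A 6-joint arm with a two-finger parallel gripper is mounted at the origin on a cart in front of the work surface, level with it; the furniture and walls round the work are solid. World frame = base frame: x ahead of the robot, y to its left, z up, the work surface at z = 0. Lengths are in mm, angles in rad, forces in N, time in s.
With the tool pointing down it reaches from about 250 to 850 mm from the base axis. Payload 12.5 kg.
Tool frame: the origin (TCP) lies at the very end of the fingers, on their centre line; the grasp point (between the pads) lies 19 mm behind it; z points along the fingers, y is the line along which they close (so a half turn about z gives the same grasp; the last joint's range is limited). The gripper opens to 93 mm and grips with 3 to 60 N. Pads are 15 mm wide; open, the fingers measure 128 mm over their backs; the gripper's body (75 mm by 188 mm) begins 65 mm behind the grasp point.
Start: joints at [1.232, 0.351, 1.652, -0, 1.139, -0.085], TCP at [138.065, 532.374, 218.633] pointing down, gripper open.
Joint ranges: [-2.75, 2.75], [-0.79, 2.1], [0.01, 2.65], [-1.57, 4.71], [0.07, 3.14], [-2.87, 2.87]. Speed limits (rad/s): [2.22, 2.22, 2.79, 3.14, 3.14, 3.14].

## Interface

Orientations are given as a unit quaternion [x, y, z, w].
In Python, from workcell import monitor, optics, ticket gives the robot as it stands.
- The arm moves only by the tool play_rows, never from a script. Its argument "series" is a list that holds one entry, the list of rows, each a list of 5 numbers: the shift along the tool's x, y, z in mm, then the turn about the tool's z in degrees, then the opening, from -1 (shut) to 1 (fully open), so that 0 is half open. In form: [[[tx, ty, tz, roll, claw], ...]]. A call has 1 to 10 rows; each row shifts and turns the commanded pose from where the row before left it, along the tool's axes as they then stand; what a row does not reach is not made up. A row lasts 1/12 s, in which the tool goes at most 41.7 mm and 7.16 degrees, less where a joint would pass 70% of its speed; a pose out of reach is approached as far as the arm can. A call is refused whole if a number of a shift passes 41.7 or a number of a turn 7.16, either way. A call with a gripper value outside its range is refused whole. The fingers move at their own pace and stop on an object; "grip_force" is the grip in N (left out, the last holds). Time passes only in rows, so rows that do not move let the fingers close. It gives the time, the measured TCP pose, the force, the opening and the grip force at its end, in the units of the state.
- monitor.get_state(): the state, without advancing time (a new reading comes with each control period).
- optics.get_image(name): name is "scene" or "top"; returns a dict with "pixels" (420x560x3 uint8, red, green, blue), "K" (3x3 intrinsics, pixels), "R" (3x3) and "t" (3): a world point X has camera coordinates R X + t. Camera axes: x right, y down, z forward; pixel columns grow to the right and rows downward; lengths in mm; the calibration is good to about 2 mm. A picture is of the moment at which its call begins. There is no depth.
- ticket.close_job(): hands the job in; it is judged then, once.
The state is a dict: "time_s": time; "joints": joint angles; "joint_velocities": joint speeds; "joint_efforts": joint torques, N m; "tool_pos": TCP position; "tool_rot": TCP orientation; "wrist_force": force on the tool from outside, world axes, zero at the start; "ft_torque": the same for the moment, N m; "width": opening from 0.0 (shut) to 1.0 (fully open); "gripper_force": force on a finger pad.
Only numpy, scipy, OpenCV 4.12 (cv2) and the standard library are available. Lean on these libraries where they do the work, as an engineer would, in place of code of your own. Each camera call takes 0.05 s, during which the arm holds its last target. There are 200 camera calls.

## Task

Take the small mallet by its handle, drive the spring pin of the grey fixture fully home with it and lay the mallet back down on its rest or on the platform, clear of the fixture. Then grip the cast lever on its bar at the balance point (near the heavy boss), lift it and hold it still and level above the fixture, small eye over the pin and big boss over the ring seat, with the lever's underside about 5 cm above the pin's top. Finish while still holding it there; keep the gripper and the lever off the fixture, and leave the other things alone.

Things in the scene. Friction and masses are not known exactly. Their poses are not given: they have to be found in the camera images.
- riser: Raised work platform fixed on the bench, 320 (x) by 470 (y) mm, its top (a dark mat) 90 mm above the bench; all the task's things stand on it. Origin: centre of its underside, at the bench top. A monitor 0.41 m high stands between it and the robot (from x 0.22, y 0.17 to x 0.49, y -0.28): reach over it.
- fixture: Grey assembly fixture fixed on the platform: base plate 190 x 70 mm, 14 mm thick, long side along its x, with an upright spring pin at one end and a low ring seat at the other. Origin: centre of the underside, at the platform's top. The pin stands at x = -65 mm and the ring seat at x = +65 mm. Between them lies a flat strip to 20 mm height.
- fixture_seat (a point): Centre of the ring seat's rim (ring 62 mm outside, 50 mm inside, rim 26 mm above the platform), at x = +65 mm of the fixture.
- pin_tip (a point): Top of the spring pin, on its axis (moves with the pin): 58 mm above the platform with the pin fully up, 44 mm with it home. The pin is 12 mm thick with a 20 mm collar 16 mm below its top; home means the collar sits on the round boss below it (30 mm across, top 24 mm above the platform).
- pin (a joint): How far the pin has been driven down, m: 0 fully up, 0.014 fully home (hard stop). It is a tight spring pin: it moves only under about 5 N or more, and stays where it has been driven.
- lever: Loose cast aluminium lever, 163 mm long, 0.29 to 0.55 kg, lying flat, z up. Origin: underside, right below its balance point. Heavy boss 40 mm across, centred at x = +41 mm; small eye 26 mm across with a 14 mm upright hole at x = -89 mm; both 34 mm high. A bar 12 mm wide, 8 to 28 mm above the underside, joins them. Balance point: on the bar, 41 mm from the boss's centre.
- lever_boss (a point): Centre of the underside of the lever's boss.
- lever_eye (a point): Centre of the underside of the lever's eye (lower mouth of its hole).
- mallet_rest: Grey plastic rest fixed on the platform, 30 x 44 mm, which carries the mallet's handle in an upright-sided slot 26 mm wide along its x, slot floor 17 mm and side lugs 27 mm above the platform. Origin: centre of the underside. The mallet's head lies about 115 mm beyond it along its +x.
- mallet: Loose mallet, 0.16 kg. White nylon head, an upright cylinder 32 mm across, 50 mm high, standing on its lower face on the platform. Wooden handle along the mallet's -x to x = -142 mm, 14 mm wide (y), 17 to 33 mm above the lower face, its end in the mallet rest. Origin: centre of the head's lower face, which is the striking face.
- mallet_grip (a point): A good place to grip the mallet: middle of the handle's section 45 mm from the head's axis, 25 mm above the lower face.
- label_tape: Bystander, to be left where it is: roll of white tape lying flat, 52 mm across, 18 mm high, on the platform, origin at the centre of its underside.
- usb_stick: Bystander, to be left where it is: memory stick, 18x51x9 mm, on the platform, origin at the centre of its underside.
- probe_red: Bystander, to be left where it is: test probe, 17x99x13 mm, on the platform, origin at the centre of its underside.

How it is judged (in metres and radians):
On the way, in this order (a step that is already met when the one before it is completed fails the run):
1. the pin is driven home with the mallet (value of joint pin above 0.0122 m), for 0.05 s.
2. the mallet lies at rest, let go, clear of the fixture (height (world z) of mallet below 0.12 m and contact force between the fingers and mallet below 0.1 N and contact force between mallet and fixture below 0.2 N and linear speed of mallet below 0.03 m/s), for 0.2 s.
3. the lever is lifted off the platform in the fingers (height (world z) of lever above 0.12 m and contact force between the fingers and lever above 1 N), for 0.2 s.
At the end, for the whole second after the job is handed in: Pin within 1.8 mm of home; mallet at rest, let go, off the fixture, face under 30 mm above the platform; lever held within 15 mm of its balance point, still, level to 0.1 rad, eye and boss within 15 mm of pin and seat axes, underside 66 to 134 mm above the platform, fixture untouched (all of step 2 and value of joint pin above 0.0122 m and horizontal distance between lever_eye and pin_tip below 0.015 m and horizontal distance between lever_boss and fixture_seat below 0.015 m and height (world z) of lever between 0.156 and 0.224 m and angle between lever's own z axis and vertical below 0.1 rad and x of the grasp point in the frame of lever between -0.015 and 0.015 m and contact force between the fingers and lever above 1 N and contact force between lever and fixture below 0.1 N and linear speed of lever below 0.02 m/s and angular speed of lever below 0.15 rad/s); the arm keeps its last pose, push and grip.
It fails at once if the gripper or arm pushes on the fixture or its pin (contact force between any of the fingers, the arm and fixture above 2 N).
It fails at once if the lever touches the fixture or its pin (contact force between lever and fixture above 1 N).
It fails at once if a bystander is moved by more than 3 cm (distance of any of label_tape, usb_stick, probe_red from where it was at the start of the episode above 0.03 m).
It also fails if it takes over 64 s, if anything falls off the work surface, if the arm or the gripper's body presses on something with over 40 N, if the wrist force passes 120 N, or if a joint passes its speed limit or range.

## Working session

There is one attempt and no reset: what is moved stays moved. The work goes in short steps, Python scripts to look and compute and a tool call to move; the robot and the scene stay as the last step left them, time stands still between calls to the robot, and variables do not carry over. Pictures are saved under pics/ and viewed, at most 10 in all, crops included, and the job is handed in when it is done.

Besides the shell and the picture viewer there is one more tool, called as name([rows], argument=value, ...), one row to a line, values as JSON. play_rows: Moves the arm, as the interface text tells. Its arguments: {"type":"object","properties":{"series":{"type":"array"},"grip_force":{"type":"number"}},"required":["series"]}

```bash
mkdir -p pics; ls
python3 - <<'E'
from workcell import monitor, optics
import cv2, numpy as np
print(monitor.get_state())
for n in("scene","top"):
    d=optics.get_image(n); cv2.imwrite(f"pics/{n}0.png",d["pixels"][:,:,::-1]); np.savez(f"{n}0.npz",**d)
    print(n,d["K"],d["R"],d["t"])
E
```

```text
pics
{'time_s': 0.0, 'joints': array([ 1.23238897e+00,  3.51220259e-01,  1.65244607e+00, -2.78880338e-05,
        1.13907495e+00, -8.45956219e-02]), 'joint_velocities': array([-0.00202583, -0.00010852, -0.00063214,  0.00091746,  0.00024234,
       -0.00085658]), 'joint_efforts': array([ 1.39900741e-03, -4.97342026e+01, -2.85241771e+01,  6.99334661e-02,
        2.59516662e-02, -1.32851487e-04]), 'tool_pos': array([137.96581085, 532.05381974, 218.10182175]), 'tool_rot': array([ 1.26559688e-01,  9.91958827e-01, -5.64170415e-04, -1.08184706e-04]), 'wrist_force': array([-0.57699291,  0.67170907, -0.27245748]), 'ft_torque': array([-0.0074605 , -0.02268999, -0.00525602]), 'gripper_force': 0.0, 'width': 1.000836174574965}
scene [[415.139821     0.         278.06245577]
 [  0.         415.139821   198.6833269 ]
 [  0.           0.           1.        ]] [[-0.70779557 -0.70641422 -0.002094  ]
 [-0.53753867  0.54050835 -0.64722708]
 [ 0.45834224 -0.45697886 -0.76229438]] [498.31188359 309.51548527 755.52221204]
top [[482.24607753   0.         273.25876381]
 [  0.         482.24607753 210.07162104]
 [  0.           0.           1.        ]] [[-0.0271745  -0.99962168 -0.00424862]
 [-0.99832923  0.02735568 -0.05089614]
 [ 0.05099311  0.00285845 -0.99869491]] [149.4078663  565.06453939 931.46344935]
```

View pics/scene0.png

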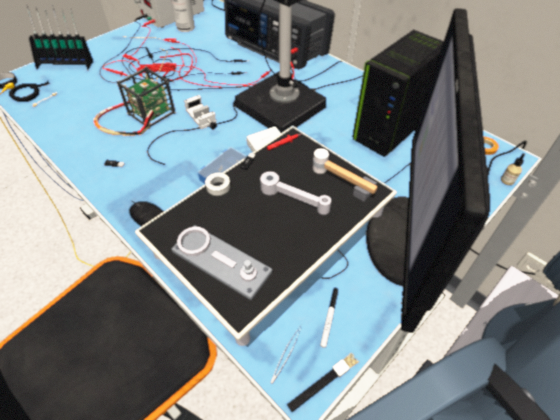

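View pics/top0.png

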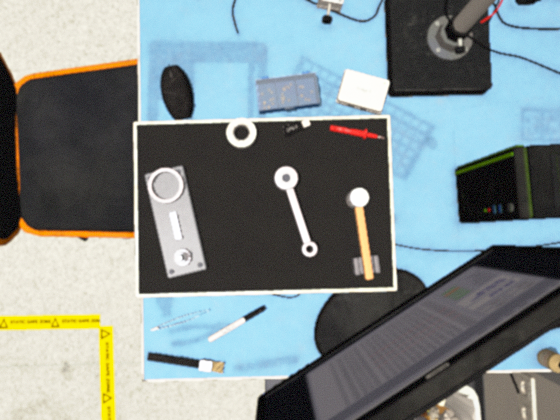

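The scene view shows the seat at (192,240), the pin at (247,267), the lever from (270,182) to (324,205), and the mallet head at (321,160). The top view shows the seat at (166,184), the pin at (184,257), the lever boss at (286,178), the eye at (309,249), the mallet head at (358,197), and the rest near (367,266).

```bash
cat > h.py <<'E'
import numpy as np, cv2
from workcell import monitor, optics
def ray(d,uv,z):
    R=d["R"];t=d["t"];c=-R.T@t
    v=R.T@np.linalg.inv(d["K"])@np.array([uv[0],uv[1],1.])
    return c+v*(z-c[2])/v[2]
def proj(d,X):
    p=d["K"]@(d["R"]@np.asarray(X,float)+d["t"]); return p[:2]/p[2]
E
python3 - <<'E'
from h import *
d=dict(np.load("top0.npz")); im=d["pixels"]
print("cam",-d["R"].T@d["t"])
crop=im[100:310,120:410,::-1]
cv2.imwrite("pics/topcrop.png",cv2.resize(crop,None,fx=2.7,fy=2.7,interpolation=cv2.INTER_CUBIC))
hsv=cv2.cvtColor(im,cv2.COLOR_RGB2HSV)
m=(hsv[...,2]>75).astype(np.uint8); m[:123]=0;m[290:]=0;m[:,:140]=0;m[:,386:]=0
n,l,s,c=cv2.connectedComponentsWithStats(m)
for i in range(1,n):
    if s[i,4]>25: print(i,s[i],c[i].round(1),cv2.minAreaRect(np.argwhere(l==i)[:,::-1].astype(np.float32)))
wm=((hsv[...,1]<60)&(hsv[...,2]>190)).astype(np.uint8)*m
n,l,s,c=cv2.connectedComponentsWithStats(wm)
for i in range(1,n):
    if s[i,4]>25: print("white",s[i],c[i].round(1))
y=((hsv[...,0]>8)&(hsv[...,0]<28)&(hsv[...,1]>90)).astype(np.uint8)*m
p=np.argwhere(y)[:,::-1].astype(np.float32); print("wood",len(p),cv2.minAreaRect(p))
for z in [90]:
  for uv in [(136,122),(389,117),(395,291),(137,295)]: print(ray(d,uv,z).round())
E
```

```text
cam [520.68231071 131.23107547 959.6421926 ]
1 [140 123 117  26 750] [225.6 132.2] ((198.0, 135.5), (25.0, 116.0), 90.0)
2 [301 123  11   6  44] [305.7 124.7] ((306.0, 125.5), (5.0, 10.0), 90.0)
3 [286 125  12   7  48] [291.4 127.9] ((291.5689697265625, 127.67240905761719), (4.270992755889893, 12.070197105407715), 68.19859313964844)
4 [329 124  56  16 432] [354.4 131.8] ((356.3846130371094, 132.42308044433594), (56.1877326965332, 11.411194801330566), 7.125016689300537)
6 [ 144  165   63  114 4483] [174.8 221.2] ((174.57582092285156, 220.32862854003906), (110.93070220947266, 41.29920196533203), 77.00537872314453)
7 [ 273  165   45   93 1273] [294.8 205.8] ((294.8788146972656, 211.71145629882812), (95.86014556884766, 25.257553100585938), 74.81416320800781)
8 [ 346  187   35   94 1525] [362.4 235.3] ((362.0692443847656, 233.55384826660156), (94.1423568725586, 27.287639617919922), 82.87498474121094)
9 [273 286 113   4 247] [341.8 288.2] ((329.0, 287.5), (3.0, 112.0), 90.0)
white [140 123  44   2  52] [158.7 123.2]
white [226 123  30  24 413] [240.7 134.4]
white [302 123   8   4  26] [305.3 124.2]
white [275 167  42  90 913] [294.7 205.2]
white [ 147  168   58  109 3530] [174.6 222.2]
white [350 188  19  19 291] [358.8 197.1]
white [312 288  74   2 110] [354.7 288.7]
wood 762 ((363.70916748046875, 243.32220458984375), (74.40563201904297, 10.970247268676758), 81.63410949707031)
[733. 380.  90.]
[729. -82.  90.]
[414. -80.  90.]
[419. 382.  90.]
```

View pics/topcrop.png

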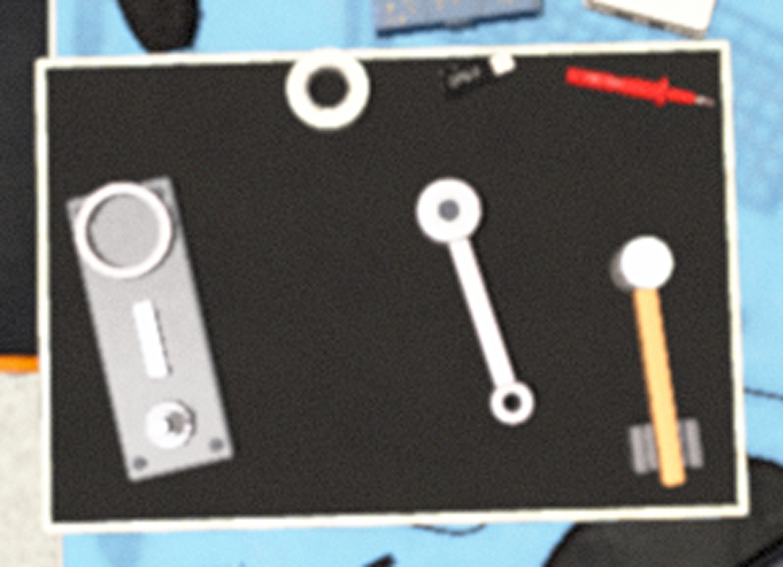

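The crop shows, in crop pixels: seat (124,230), pin (171,424), lever boss (448,210), eye (512,402), mallet head top (647,263), handle end (673,485), rest (667,445). Next I'll turn these into world points and check them against the known sizes and the scene view.

Run:
```python
from h import *
d=dict(np.load("top0.npz")); s=dict(np.load("scene0.npz"))
f=lambda x,y:((x+.5)/2.7-.5+120,(y+.5)/2.7-.5+100)
P={}
for n,uv,z in [("seat",f(124,230),116),("pinboss",f(171,424),114),("pin",f(173,424),148),("fixc",(174.58,220.33),104),("boss",f(448,210),124),("eye",f(512,402),124),("head",f(647,263),140),("hand_end",f(673,485),123),("hand_near",f(645,290),123),("rest",f(667,445),117)]:
    P[n]=ray(d,uv,z); print(n,P[n].round(1),"scene px",proj(s,P[n]).round(1))
g=lambda a,b:(np.linalg.norm((P[a]-P[b])[:2]).round(1),np.degrees(np.arctan2(*(P[a]-P[b])[1::-1])).round(1))
print("seat-pin",g("seat","pin"),"pinboss",g("seat","pinboss"),"lever",g("boss","eye"),"mallet",g("head","hand_end"),g("hand_near","hand_end"),"rest",g("head","rest"))
im=s["pixels"][140:310,150:400,::-1]
cv2.imwrite("pics/scenecrop.png",cv2.resize(im,None,fx=3.2,fy=3.2,interpolation=cv2.INTER_CUBIC))
```

```text
seat [613.3 321.6 116. ] scene px [193.5 239.4]
pinboss [486.5 293.6 114. ] scene px [248.6 271.5]
pin [487.9 285.8 148. ] scene px [250.3 258.5]
fixc [550.9 309.4 104. ] scene px [219.8 258.4]
boss [619.6 110.6 124. ] scene px [269.4 178.3]
eye [495.1  73.2 124. ] scene px [324.7 200. ]
head [580.6 -13.5 140. ] scene px [321.6 153.4]
hand_end [439.5 -27.9 123. ] scene px [376.  188.5]
hand_near [564.5 -14.6 123. ] scene px [326.8 162.2]
rest [464.6 -26.2 117. ] scene px [365.5 184.7]
seat-pin (np.float64(130.4), np.float64(15.9)) pinboss (np.float64(129.8), np.float64(12.5)) lever (np.float64(130.0), np.float64(16.7)) mallet (np.float64(141.9), np.float64(5.8)) (np.float64(125.8), np.float64(6.1)) rest (np.float64(116.8), np.float64(6.2))
```

View pics/scenecrop.png

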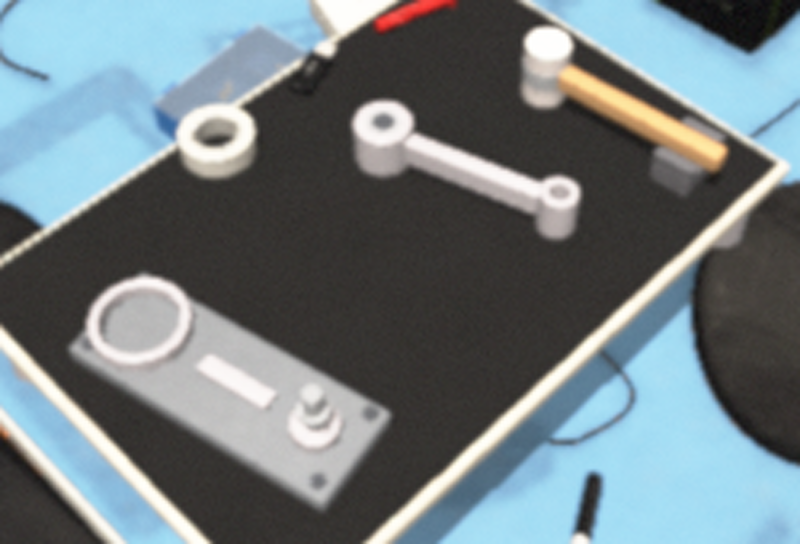

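Run:
```python
from h import *
d=dict(np.load("top0.npz")); s=dict(np.load("scene0.npz"))
g=lambda x,y:((x+.5)/3.2-.5+150,(y+.5)/3.2-.5+140)
print("scene pin tip",ray(s,g(313,390),148).round(1),"boss",ray(s,g(314,424),114).round(1),"seat",ray(s,g(140,321),116).round(1))
for X in [(486.5,293.6,148),(486.5,293.6,114)]: print(((proj(d,X)-[120,100])*2.7).round(), ((proj(s,X)-[150,140])*3.2).round())
im=d["pixels"];m=(cv2.cvtColor(im,cv2.COLOR_RGB2GRAY)>75).astype(np.uint8)
b=cv2.boxPoints(((174.576,220.329),(110.93+1,41.3+1),77.005))
q=np.array([ray(d,p,104) for p in b]);print(q.round(1), [np.linalg.norm(q[i]-q[i-1]).round(1) for i in range(4)],[np.degrees(np.arctan2(*(q[i]-q[i-1])[1::-1])).round(1) for i in range(4)])
cv2.imwrite("pics/pin.png",cv2.resize(im[225:285,145:215,::-1],None,fx=8,fy=8,interpolation=cv2.INTER_CUBIC))
```

```text
scene pin tip [486.8 293.6 148. ] boss [486.7 295.6 114. ] seat [612.4 322.5 116. ]
[160. 426.] [312. 389.]
[170. 423.] [316. 421.]
[[641.5 367.2 104. ]
 [656.5 293.3 104. ]
 [461.4 252.2 104. ]
 [446.6 325.3 104. ]] [np.float64(199.3), np.float64(75.5), np.float64(199.4), np.float64(74.6)] [np.float64(12.1), np.float64(-78.5), np.float64(-168.1), np.float64(101.4)]
```

View pics/pin.png

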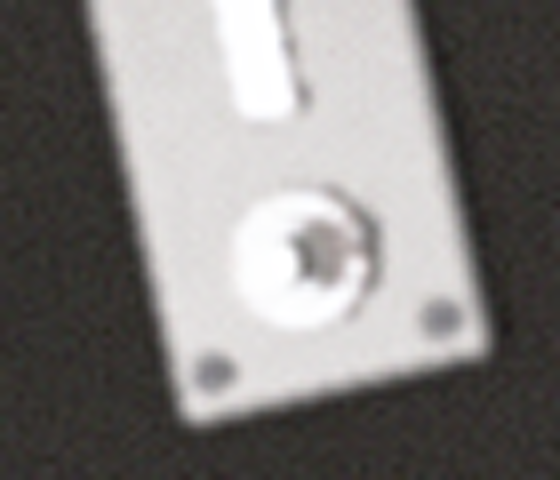

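```bash
cat >> h.py <<'E'
def go(x,y,z,phi):
    """tool-frame shift (after the turn to phi) and roll from the current pose to TCP x,y,z with tool y axis at angle phi deg"""
    s=monitor.get_state(); q=s["tool_rot"]; from scipy.spatial.transform import Rotation as Ro
    M=Ro.from_quat(q).as_matrix(); cur=np.degrees(np.arctan2(M[1,1],M[0,1]))
    a=np.radians(phi); D=np.array([x,y,z])-s["tool_pos"]
    ty=np.array([np.cos(a),np.sin(a),0]); tx=np.array([-np.sin(a),np.cos(a),0])
    print("pos",s["tool_pos"].round(1),"phi",cur.round(2),"tilt",M[:,2].round(3),"F",s["wrist_force"].round(1),"w",round(s["width"],3),"t",s["time_s"],"| shift",(D@tx).round(1),(D@ty).round(1),-D[2].round(1),"roll",(-(phi-cur)).round(2))
E
echo ok
```

```text
ok
```

play_rows([
  [[0,0,-20,-6.9,1],[0,0,-20,-6.9,1],[0,0,-20,-6.9,1],[0,0,-25,0,1],[0,0,-25,0,1],[0,0,-20,0,1],[0,0,0,0,1]],
])

```text
time_s: 0.68
tool_pos: [138.4, 533.3, 352.5]
tool_rot: [-0.054, 0.999, 0.003, 0.001]
wrist_force: [0.3, 1.1, 0.5]
width: 1.003
gripper_force: 0.0
```

```bash
python3 -c "
from h import *
go(540,200,340,96); print(monitor.get_state()['joints'].round(2))"
```

```text
pos [138.4 533.3 352.5] phi 96.16 tilt [ 0.002  0.005 -1.   ] F [0.3 1.1 0.5] w 1.003 t 0.6833 | shift -364.6 -373.5 12.5 roll 0.16
[ 1.23  0.25  1.46  0.    1.43 -0.45]
```

play_rows([
  [[-18,-18.5,0,0,1],[-18,-18.5,0,0,1],[-18,-18.5,0,0,1],[-18,-18.5,0,0,1],[-18,-18.5,0,0,1],[-18,-18.5,0,0,1],[-18,-18.5,0,0,1],[-18,-18.5,0,0,1],[-18,-18.5,0,0,1],[-18,-18.5,0,0,1]],
])

```text
time_s: 1.52
tool_pos: [337.5, 366.6, 347.6]
tool_rot: [-0.054, 0.999, -0.0, -0.001]
wrist_force: [0.3, 1.7, 0.1]
width: 0.997
gripper_force: 0.0
```

play_rows([
  [[-18,-18.5,0,0,1],[-18,-18.5,0,0,1],[-18,-18.5,0,0,1],[-18,-18.5,0,0,1],[-18,-18.5,0,0,1],[-18,-18.5,0,0,1],[-18,-18.5,0,0,1],[-18,-18.5,0,0,1],[-18,-18.5,0,0,1],[-18,-18.5,0,0,1]],
])

```text
time_s: 2.35
tool_pos: [536.3, 202.1, 347.5]
tool_rot: [-0.054, 0.999, -0.0, -0.001]
wrist_force: [-0.1, -0.3, -0.8]
width: 0.999
gripper_force: 0.0
```

```bash
python3 -c "
from h import *
go(541,-17.7,200,96); print(monitor.get_state()['joints'].round(2))"
```

```text
pos [536.3 202.1 347.5] phi 96.16 tilt [-0.001 -0.    -1.   ] F [-0.1 -0.3 -0.8] w 0.999 t 2.35 | shift 18.3 -219.1 147.5 roll 0.16
[ 0.28  0.3   1.41  0.    1.44 -1.4 ]
```

play_rows([
  [[1.8,-21.9,0,0,1],[1.8,-21.9,0,0,1],[1.8,-21.9,0,0,1],[1.8,-21.9,0,0,1],[1.8,-21.9,0,0,1],[1.8,-21.9,0,0,1],[1.8,-21.9,0,0,1],[1.8,-21.9,0,0,1],[1.8,-21.9,0,0,1],[1.8,-21.9,0,0,1]],
])

```text
time_s: 3.18
tool_pos: [540.9, -17.6, 347.6]
tool_rot: [-0.054, 0.999, 0.0, -0.001]
wrist_force: [0.5, 1.0, -0.7]
width: 1.0
gripper_force: 0.0
```

play_rows([
  [[0,0,25,0,1],[0,0,25,0,1],[0,0,25,0,1],[0,0,25,0,1],[0,0,25,0,1],[0,0,15,0,1],[0,0,0,0,1],[0,0,0,0,1]],
])

```text
time_s: 3.85
tool_pos: [540.8, -16.5, 207.9]
tool_rot: [-0.054, 0.999, 0.0, -0.001]
wrist_force: [0.1, -0.3, 0.4]
width: 1.001
gripper_force: 0.0
```

```bash
python3 -c "
from h import *
go(541,-17.7,96,96); print(monitor.get_state()['joints'].round(2))
d=optics.get_image('scene');cv2.imwrite('pics/s1.png',d['pixels'][:,:,::-1])"
```

```text
pos [540.8 -16.5 207.9] phi 96.16 tilt [-0.002  0.    -1.   ] F [ 0.1 -0.3  0.4] w 1.001 t 3.85 | shift -0.1 -1.2 111.9 roll 0.16
[-0.12  0.35  1.69 -0.    1.11 -1.79]
```

View pics/s1.png

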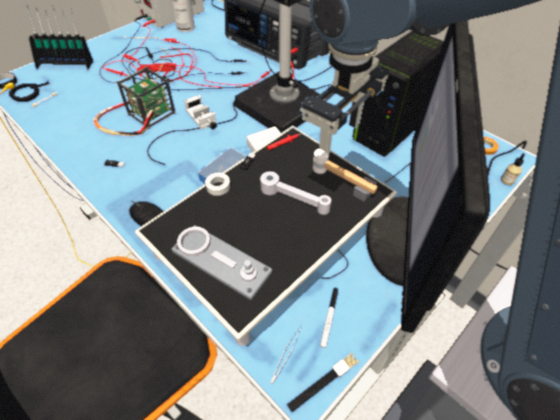

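The gripper hangs above the mallet handle near (325,150), and the forearm is clear above the monitor. Descending to grip.

play_rows([
  [[0,-1,25,0,0.3],[0,0,25,0,0.3],[0,0,25,0,0.3],[0,0,20,0,0.3],[0,0,10,0,0.3],[0,0,6,0,0.3],[0,0,0,0,0.3],[0,0,0,0,0.3]],
])

```text
time_s: 4.57
tool_pos: [542.1, -17.6, 98.8]
tool_rot: [-0.054, 0.999, -0.0, 0.001]
wrist_force: [0.6, -0.4, -0.1]
width: 0.65
gripper_force: 0.0
```

play_rows([
  [[0,0,0,0,-1],[0,0,0,0,-1],[0,0,0,0,-1],[0,0,0,0,-1],[0,0,0,0,-1],[0,0,0,0,-1],[0,0,0,0,-1],[0,0,0,0,-1],[0,0,0,0,-1],[0,0,0,0,-1]],
], grip_force=60)

```text
time_s: 5.4
tool_pos: [541.4, -17.6, 97.6]
tool_rot: [-0.054, 0.999, -0.0, -0.0]
wrist_force: [-0.8, 0.4, 0.6]
width: 0.148
gripper_force: 60.0
```

play_rows([
  [[0,0,-5,0,-1],[0,0,-10,0,-1],[0,0,-20,0,-1],[0,0,-20,0,-1],[0,0,-20,0,-1],[0,0,-20,0,-1],[0,0,-15,0,-1],[0,0,-5,0,-1],[0,0,0,0,-1],[0,0,0,0,-1]],
])

```text
time_s: 6.23
tool_pos: [541.1, -17.5, 212.3]
tool_rot: [-0.054, 0.999, 0.0, -0.0]
wrist_force: [0.4, 0.5, -0.9]
width: 0.148
gripper_force: 60.0
```

Run:
```python
from h import *
go(447,290,205,96)
d=optics.get_image('scene')
p=monitor.get_state()["tool_pos"]
# expected head top: 40 mm ahead along 6 deg, 25 above grasp
a=np.radians(6.1); X=np.array([p[0]+39.6*np.cos(a),p[1]+39.6*np.sin(a),p[2]+42.5]); print(p,X,proj(d,X))
im=d['pixels'][60:220,220:420,::-1];cv2.imwrite('pics/s2.png',cv2.resize(im,None,fx=3,fy=3))
print(((proj(d,X)-[220,60])*3).round())
```

```text
pos [541.1 -17.5 212.3] phi 96.16 tilt [-0.  0. -1.] F [ 0.4  0.5 -0.9] w 0.148 t 6.2333 | shift 61.5 315.6 7.3 roll 0.16
[540.89250467 -17.46702899 211.81470057] [580.26828726 -13.25897177 254.31470057] [326.08296276 111.95497203]
[318. 156.]
```

View pics/s2.png

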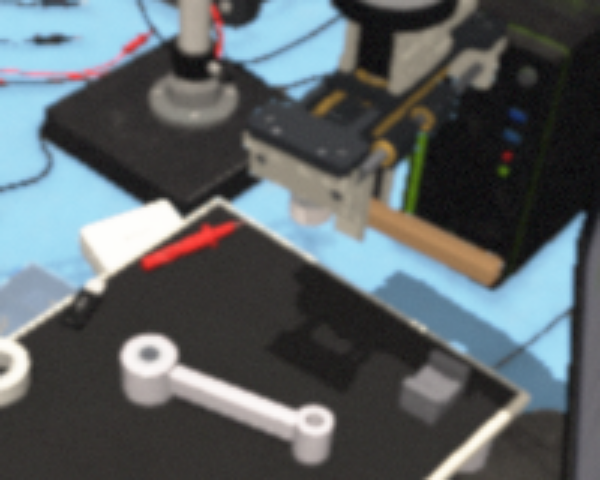

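The picture shows the mallet held level, with its head at about (310,205) and handle to (490,265), clear of the rest. Carrying it to the pin.

play_rows([
  [[2,10,0,0,-1],[4,20,0,0,-1],[4,20,0,0,-1],[4,20,0,0,-1],[4,20,0,0,-1],[4,20,0,0,-1],[4,20,0,0,-1],[4,20,0,0,-1],[4,20,0,0,-1],[4,20,0,0,-1]],
])

```text
time_s: 7.12
tool_pos: [482.1, 168.7, 211.8]
tool_rot: [-0.054, 0.999, -0.0, -0.001]
wrist_force: [0.0, -0.0, -2.2]
width: 0.143
gripper_force: 60.0
```

play_rows([
  [[4,20,0,0,-1],[4,20,0,0,-1],[4,20,0,0,-1],[4,20,0,0,-1],[4,20,0,0,-1],[3,18,0,0,-1],[0.5,8,0,0,-1],[0,0,0,0,-1],[0,0,0,0,-1],[0,0,0,0,-1]],
])

```text
time_s: 7.95
tool_pos: [446.4, 289.4, 212.3]
tool_rot: [-0.054, 0.999, -0.0, -0.0]
wrist_force: [0.6, -0.1, -2.1]
width: 0.145
gripper_force: 60.0
```

Run:
```python
from h import *
go(447.1,289.8,165,96)
for n in ("scene","top"):
    d=optics.get_image(n); cv2.imwrite(f'pics/{n}3.png',d['pixels'][:,:,::-1])
a=cv2.imread('pics/scene3.png')[180:300,180:310];b=cv2.imread('pics/top3.png')[180:300,130:260]
cv2.imwrite('pics/c3.png',cv2.resize(np.hstack([a,b]),None,fx=3,fy=3))
```

```text
pos [446.4 289.4 212.3] phi 96.14 tilt [-0. -0. -1.] F [ 0.6 -0.1 -2.1] w 0.145 t 7.95 | shift -0.7 0.4 47.3 roll 0.14
```

View pics/c3.png

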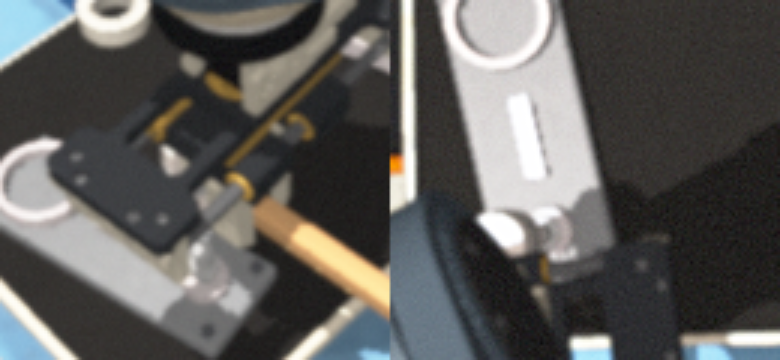

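The right half shows the head at (505,230), beside the pin at (553,230) as parallax predicts for its height. Lowering and pressing slowly.

play_rows([
  [[0,0,10,0,-1],[0,0,15,0,-1],[0,0,15,0,-1],[0,0,8,0,-1],[0,0,4,0,-1],[0,0,3,0,-1],[0,0,3,0,-1],[0,0,0,0,-1]],
])

```text
time_s: 8.72
tool_pos: [446.4, 290.0, 154.6]
tool_rot: [-0.054, 0.999, 0.0, 0.0]
wrist_force: [-0.1, -0.1, -2.3]
width: 0.145
gripper_force: 60.0
```

play_rows([
  [[0,0,3,0,-1],[0,0,3,0,-1],[0,0,3,0,-1],[0,0,2,0,-1],[0,0,0,0,-1]],
])

```text
time_s: 9.13
tool_pos: [446.6, 290.2, 143.6]
tool_rot: [-0.054, 0.999, 0.0, 0.0]
wrist_force: [0.7, 1.4, 0.5]
width: 0.145
gripper_force: 60.0
```

play_rows([
  [[0,0,2,0,-1],[0,0,2,0,-1],[0,0,0,0,-1],[0,0,0,0,-1]],
])

```text
time_s: 9.47
tool_pos: [446.3, 290.2, 140.3]
tool_rot: [-0.054, 0.999, 0.0, 0.0]
wrist_force: [-4.5, -1.3, 10.7]
width: 0.144
gripper_force: 60.0
```

Run:
```python
from h import *
go(447.1,289.8,138,96)
d=optics.get_image("scene"); np.savez("s4.npz",**d)
a=d['pixels'][180:300,180:310,::-1]
cv2.imwrite('pics/c4.png',cv2.resize(a,None,fx=5,fy=5,interpolation=cv2.INTER_CUBIC))
```

```text
pos [446.3 290.2 140.3] phi 96.16 tilt [ 0.  0. -1.] F [-4.5 -1.3 10.7] w 0.144 t 9.4667 | shift -0.7 -0.5 2.3 roll 0.16
```

View pics/c4.png

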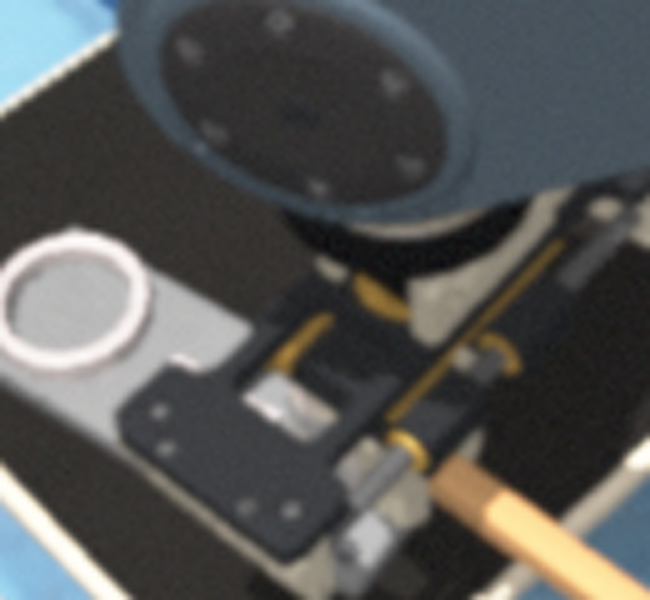

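Force is rising steeply at the expected home height. I'll press a little further to confirm the hard stop, then lift off and look.

play_rows([
  [[0,0,2,0,-1],[0,0,1,0,-1],[0,0,0,0,-1],[0,0,0,0,-1]],
])

```text
time_s: 9.85
tool_pos: [445.7, 290.2, 137.6]
tool_rot: [-0.054, 0.999, 0.0, -0.0]
wrist_force: [-10.3, -1.7, 18.1]
width: 0.148
gripper_force: 60.0
```

play_rows([
  [[0,0,-5,0,-1],[0,0,-10,0,-1],[0,0,-15,0,-1],[0,0,-20,0,-1],[0,0,-20,0,-1],[0,0,-5,0,-1],[-4,-20,0,0,-1],[-4,-20,0,0,-1],[-4,-20,0,0,-1],[-4,-20,0,0,-1]],
])

```text
time_s: 10.68
tool_pos: [470.7, 211.3, 211.0]
tool_rot: [-0.054, 0.999, -0.0, -0.0]
wrist_force: [0.2, 0.2, -0.9]
width: 0.143
gripper_force: 60.0
```

play_rows([
  [[-4,-20,0,0,-1],[-4,-20,0,0,-1],[-4,-20,0,0,-1],[-4,-20,0,0,-1],[-4,-20,0,0,-1],[0,0,0,0,-1],[0,0,0,0,-1]],
])

```text
time_s: 11.27
tool_pos: [501.3, 114.4, 211.1]
tool_rot: [-0.053, 0.999, 0.0, -0.0]
wrist_force: [-0.5, 0.8, -1.7]
width: 0.146
gripper_force: 60.0
```

Run:
```python
from h import *
go(541.4,-17.6,210,96)
d=optics.get_image("scene"); np.savez("s5.npz",**d)
a=d['pixels'][90:290,180:360,::-1]
cv2.imwrite('pics/c5.png',cv2.resize(a,None,fx=3,fy=3,interpolation=cv2.INTER_CUBIC))
for z in (148,134): print(z,((proj(d,(486.6,293.8,z))-[180,90])*3).round())
print("boss top",((proj(d,(486.6,293.8,114))-[180,90])*3).round())
```

```text
pos [501.3 114.4 211.1] phi 96.06 tilt [-0.001 -0.    -1.   ] F [-0.5  0.8 -1.7] w 0.146 t 11.2667 | shift -26.1 -135.4 1.1 roll 0.06
148 [202. 515.]
134 [204. 527.]
boss top [206. 545.]
```

View pics/c5.png

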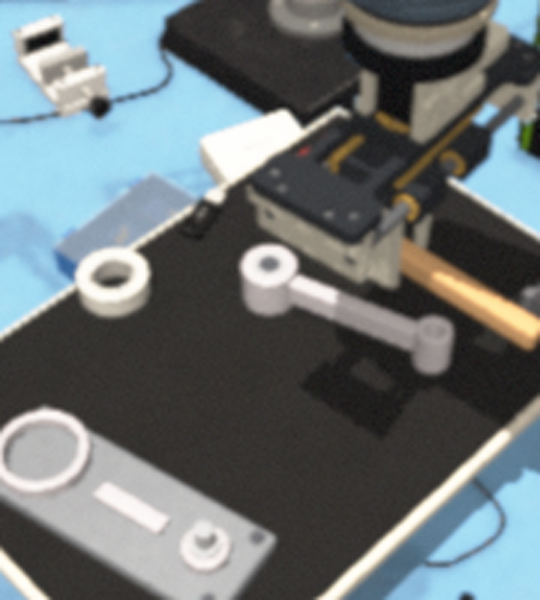

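The picture shows the pin tip at (206,526), matching the home prediction (204,527) and about 11 px below the raised one, with the collar on the boss. I'll check the pin's drop and the mallet's tilt numerically.

Run:
```python
from h import *
s0=dict(np.load("scene0.npz"));s5=dict(np.load("s5.npz"))
A=cv2.cvtColor(s0["pixels"],cv2.COLOR_RGB2GRAY);B=cv2.cvtColor(s5["pixels"],cv2.COLOR_RGB2GRAY)
up=lambda I:cv2.resize(I[250:290,230:270],None,fx=8,fy=8,interpolation=cv2.INTER_CUBIC)
a,b=up(A),up(B)
for r in [(9,10,14,27)]:  # tip patch rows 259..265, cols 243..253
    t=a[(258-250)*8:(265-250)*8,(243-230)*8:(253-230)*8]
    m=cv2.matchTemplate(b,t,cv2.TM_CCOEFF_NORMED);_,v,_,l=cv2.minMaxLoc(m); print("tip shift px",(l[0]/8-13,l[1]/8-8),v)
print("expected",proj(s5,(486.6,293.8,134))-proj(s0,(486.6,293.8,148)))
print(A[256:282,246:250].mean(1).round(),B[256:282,246:250].mean(1).round())
# handle line
h=cv2.cvtColor(s5["pixels"],cv2.COLOR_RGB2HSV);y=((h[...,0]>8)&(h[...,0]<28)&(h[...,1]>90)&(h[...,2]>70)).astype(np.uint8);y[:, :305]=0;y[:150]=0;y[230:]=0;y[:,385:]=0
n,l,s,c=cv2.connectedComponentsWithStats(y);i=1+s[1:,4].argmax();p=np.argwhere(l==i)[:,::-1].astype(np.float32)
vx,vy,x0,y0=cv2.fitLine(p,cv2.DIST_L2,0,.01,.01).ravel();print(s[i],"slope",vy/vx,"mid",x0,y0)
T=monitor.get_state()["tool_pos"];
for tilt in (-.2,-.1,0,.1,.2):
    f=lambda k:proj(s5,(T[0]-k*np.cos(.107)*np.cos(tilt),T[1]-k*np.sin(.107)*np.cos(tilt),T[2]+19-k*np.sin(tilt)))
    u,w=f(20),f(100);print(tilt,(w-u)[1]/(w-u)[0],u,w)
```

```text
tip shift px (-0.25, 3.75) 0.8281372785568237
expected [0.45674894 4.16305   ]
[170. 187. 192. 200. 218. 230. 234. 234. 228. 208. 178. 160. 158. 179.
 218. 227. 202. 172. 202. 240. 248. 249. 245. 219. 184. 182.] [169. 187. 192. 192. 194. 196. 198. 211. 227. 234. 235. 233. 220. 184.
 160. 158. 176. 213. 229. 228. 236. 246. 244. 218. 182. 181.]
[314 169  48  38 614] slope 0.6377992 mid 336.34854 188.23941
-0.2 0.3770315457629979 [320.97287375 176.47002508] [359.76103167 191.09438422]
-0.1 0.4667061154117272 [321.02492483 177.30070619] [359.65654764 195.3303208 ]
0 0.5559129913815509 [320.98542586 178.08557439] [359.05073769 199.24657575]
0.1 0.6464559599585277 [320.85532453 178.81680364] [357.96599961 202.80722073]
0.2 0.740248987243122 [320.63651746 179.48722996] [356.42990158 205.98324631]
```

The visible drop is about 3.5 px against 4.2 expected, so it's not certain the pin is fully home. There's plenty of time, so I'll press again with the pin nearer the gripper, where the mallet slips less.

play_rows([
  [[4,20,0,0,-1],[4,20,0,0,-1],[4,20,0,0,-1],[4,20,0,0,-1],[4,20,0,0,-1],[4,20,0,0,-1],[4,20,0,0,-1],[4,20,0,0,-1],[-5,18,0,0,-1],[0,0,0,0,-1]],
])

```text
time_s: 12.15
tool_pos: [454.7, 292.3, 211.4]
tool_rot: [-0.055, 0.998, 0.0, 0.0]
wrist_force: [0.7, -0.3, -1.6]
width: 0.148
gripper_force: 60.0
```

```bash
python3 -c "
from h import *
go(456,290.8,150,96)"
```

```text
pos [454.7 292.3 211.4] phi 96.33 tilt [ 0.     0.001 -1.   ] F [ 0.7 -0.3 -1.6] w 0.148 t 12.15 | shift -1.1 -1.6 61.4 roll 0.33
```

play_rows([
  [[-1,-1.5,15,0,-1],[0,0,20,0,-1],[0,0,20,0,-1],[0,0,6,0,-1],[0,0,5,0,-1],[0,0,3,0,-1],[0,0,1,0,-1],[0,0,0,0,-1]],
])

```text
time_s: 12.82
tool_pos: [456.9, 287.8, 142.2]
tool_rot: [-0.054, 0.999, 0.0, 0.0]
wrist_force: [0.1, -0.0, -2.0]
width: 0.142
gripper_force: 60.0
```

play_rows([
  [[0,0,1.5,0,-1],[0,0,1.5,0,-1],[0,0,0,0,-1]],
])

```text
time_s: 13.07
tool_pos: [456.9, 287.8, 139.1]
tool_rot: [-0.054, 0.999, 0.0, 0.0]
wrist_force: [-1.5, -0.2, 2.5]
width: 0.141
gripper_force: 60.0
```

play_rows([
  [[0,0,1.5,0,-1],[0,0,1.5,0,-1],[0,0,0,0,-1],[0,0,0,0,-1]],
])

```text
time_s: 13.4
tool_pos: [456.8, 287.9, 137.7]
tool_rot: [-0.054, 0.999, 0.0, 0.001]
wrist_force: [-10.1, -3.6, 21.9]
width: 0.144
gripper_force: 60.0
```

play_rows([
  [[0,0,2,0,-1],[0,0,1,0,-1],[0,0,0,0,-1],[0,0,0,0,-1]],
])

```text
time_s: 13.73
tool_pos: [456.5, 287.9, 134.9]
tool_rot: [-0.054, 0.999, 0.0, 0.0]
wrist_force: [-13.4, -4.6, 26.4]
width: 0.145
gripper_force: 60.0
```

play_rows([
  [[0,0,-5,0,-1],[0,0,-10,0,-1],[0,0,-20,0,-1],[0,0,-20,0,-1],[0,0,-20,0,-1],[-4,-20,0,0,-1],[-4,-20,0,0,-1],[-4,-20,0,0,-1],[-4,-20,0,0,-1],[-4,-20,0,0,-1]],
])

```text
time_s: 14.57
tool_pos: [487.5, 189.4, 208.1]
tool_rot: [-0.054, 0.999, 0.0, 0.0]
wrist_force: [0.1, -0.5, -1.5]
width: 0.144
gripper_force: 60.0
```

play_rows([
  [[-4,-20,0,0,-1],[-4,-20,0,0,-1],[-4,-20,0,0,-1],[-4,-20,0,0,-1],[-4,-20,0,0,-1],[0,0,0,0,-1],[0,0,0,0,-1]],
])

```text
time_s: 15.15
tool_pos: [518.0, 92.5, 207.9]
tool_rot: [-0.053, 0.999, 0.0, 0.0]
wrist_force: [0.5, 0.3, -1.2]
width: 0.144
gripper_force: 60.0
```

```bash
cat > chk.py <<'E'
from h import *
import sys
s0=dict(np.load("scene0.npz"));s5=optics.get_image("scene");np.savez(sys.argv[1],**s5)
B=cv2.cvtColor(s5["pixels"],cv2.COLOR_RGB2GRAY);print(B[256:282,246:250].mean(1).round())
h=cv2.cvtColor(s5["pixels"],cv2.COLOR_RGB2HSV);y=((h[...,0]>8)&(h[...,0]<28)&(h[...,1]>90)&(h[...,2]>70)).astype(np.uint8);y[:, :305]=0;y[:120]=0;y[230:]=0;y[:,385:]=0
n,l,s,c=cv2.connectedComponentsWithStats(y);i=1+s[1:,4].argmax();p=np.argwhere(l==i)[:,::-1].astype(np.float32)
vx,vy,x0,y0=cv2.fitLine(p,cv2.DIST_L2,0,.01,.01).ravel();print(s[i],"slope",vy/vx,"mid",x0,y0)
T=monitor.get_state()["tool_pos"]
for tilt in (0,.1,.2):
    f=lambda k:proj(s5,(T[0]-k*np.cos(.107)*np.cos(tilt),T[1]-k*np.sin(.107)*np.cos(tilt),T[2]+19-k*np.sin(tilt)))
    u,w=f(20),f(100);print(tilt,(w-u)[1]/(w-u)[0],u,w)
E
python3 chk.py s6.npz; python3 -c "
from h import *
go(541.4,-17.6,211,96)"
```

```text
[170. 186. 192. 192. 194. 195. 198. 211. 227. 234. 236. 233. 220. 183.
 161. 158. 175. 214. 228. 228. 236. 246. 244. 218. 183. 181.]
[315 160  46  39 589] slope 0.7036178 mid 336.34973 179.36333
0 0.5440411360513349 [321.80631559 168.58524979] [358.86834029 188.74851581]
0.1 0.6366478016656478 [321.67794573 169.31665468] [357.81482982 192.3231225 ]
0.2 0.7326233675676407 [321.46310344 169.9896477 ] [356.32142865 195.5276713 ]
pos [517.8  93.2 207.9] phi 96.11 tilt [ 0.  0. -1.] F [-0.6  0.4 -0.9] w 0.145 t 15.2 | shift -11.8 -112.7 -3.1 roll 0.11
```

The pin profile is unchanged after 28 N, so it is at the hard stop. The mallet has tilted 0.17 rad in the grip, so lowering it onto the rest will re-level it.

play_rows([
  [[-1,-10,0,0,-1],[-2,-20,0,0,-1],[-2,-20,0,0,-1],[-2,-20,0,0,-1],[-2,-20,0,0,-1],[-2,-15,0,0,-1],[-1,-7,0,0,-1],[0,0,0,0,-1],[0,0,0,0,-1]],
])

```text
time_s: 15.95
tool_pos: [541.7, -16.6, 207.6]
tool_rot: [-0.054, 0.999, 0.0, -0.0]
wrist_force: [0.2, 0.5, -1.6]
width: 0.147
gripper_force: 60.0
```

```bash
python3 -c "
from h import *
go(541.4,-17.6,98,96.1)"
```

```text
pos [541.7 -16.6 207.6] phi 96.15 tilt [-0.  0. -1.] F [ 0.2  0.5 -1.6] w 0.147 t 15.95 | shift 0.4 -1.0 109.6 roll 0.05
```

play_rows([
  [[0,-1,20,0,-1],[0,0,25,0,-1],[0,0,20,0,-1],[0,0,15,0,-1],[0,0,7,0,-1],[0,0,4,0,-1],[0,0,4,0,-1],[0,0,4,0,-1],[0,0,3,0,-1],[0,0,0,0,-1]],
])

```text
time_s: 16.78
tool_pos: [542.7, -17.9, 106.2]
tool_rot: [-0.054, 0.999, -0.0, 0.001]
wrist_force: [1.7, -0.0, 4.3]
width: 0.149
gripper_force: 60.0
```

play_rows([
  [[0,0,3,0,-1],[0,0,3,0,-1],[0,0,0,0,-1],[0,0,0,0,-1]],
], grip_force=30)

```text
time_s: 17.12
tool_pos: [541.8, -18.0, 99.5]
tool_rot: [-0.054, 0.999, 0.0, -0.0]
wrist_force: [0.9, -0.3, 0.9]
width: 0.15
gripper_force: 30.0
```

play_rows([
  [[0,0,1.5,0,-1],[0,0,0,0,-1],[0,0,0,0,0],[0,0,0,0,0.3],[0,0,0,0,0.3],[0,0,0,0,0.3],[0,0,0,0,0.3],[0,0,0,0,0.3],[0,0,0,0,0.3]],
], grip_force=5)

```text
time_s: 17.87
tool_pos: [542.0, -18.0, 98.2]
tool_rot: [-0.054, 0.999, -0.0, 0.0]
wrist_force: [0.9, 0.9, -0.5]
width: 0.602
gripper_force: 0.0
```

play_rows([
  [[0,0,-5,0,0.3],[0,0,-15,0,0.3],[0,0,-25,0,0.3],[0,0,-25,0,0.3],[0,0,-25,0,0.3],[0,0,-25,0,0.3],[0,20,0,0,0.3],[0,25,0,0,0.3],[0,25,0,0,0.3],[0,25,0,0,0.3]],
])

```text
time_s: 18.7
tool_pos: [531.5, 77.4, 218.7]
tool_rot: [-0.053, 0.999, 0.0, 0.0]
wrist_force: [0.4, -0.1, 0.1]
width: 0.649
gripper_force: 0.0
```

Run:
```python
from h import *
s0=dict(np.load("scene0.npz"))
for k in range(1):
    d=optics.get_image("top"); np.savez("top7.npz",**d)
    s=optics.get_image("scene"); np.savez("s7.npz",**s)
def wood(im):
    h=cv2.cvtColor(im,cv2.COLOR_RGB2HSV); y=((h[...,0]>8)&(h[...,0]<28)&(h[...,1]>90)&(h[...,2]>75)).astype(np.uint8)
    return y
def f(im,r):
    y=wood(im); m=np.zeros_like(y); m[r[0]:r[1],r[2]:r[3]]=y[r[0]:r[1],r[2]:r[3]]
    n,l,s,c=cv2.connectedComponentsWithStats(m);i=1+s[1:,4].argmax();p=np.argwhere(l==i)[:,::-1].astype(np.float32)
    return s[i],c[i].round(1),cv2.fitLine(p,cv2.DIST_L2,0,.01,.01).ravel()[:2].round(3)
print(f(s0["pixels"],(140,220,320,390)));print(f(s["pixels"],(140,220,320,390)))
t0=dict(np.load("top0.npz"))
print(f(t0["pixels"],(190,290,340,386)));print(f(d["pixels"],(190,290,340,386)))
# predicted lever bar grasp
P=lambda uv,z:ray(t0,uv,z)
b,e=np.array([619.6,110.6]),np.array([495.1,73.2]); u=(b-e)/130; g=b-41*u
print("grasp",g,np.degrees(np.arctan2(u[1],u[0])))
go(g[0],g[1],208,106.7)
```

```text
(array([325, 160,  53,  34, 548], dtype=int32), array([350. , 176.3]), array([0.882, 0.471], dtype=float32))
(array([325, 161,  53,  34, 541], dtype=int32), array([350.8, 177.3]), array([0.881, 0.473], dtype=float32))
(array([354, 207,  21,  74, 762], dtype=int32), array([363.6, 242.3]), array([0.149, 0.989], dtype=float32))
(array([363, 265,  11,  17, 145], dtype=int32), array([367.5, 273.2]), array([0.212, 0.977], dtype=float32))
grasp [580.33461538  98.80461538] 16.720352315676855
pos [531.3  78.9 218.6] phi 96.3 tilt [ 0.     0.001 -1.   ] F [ 0.4 -0.2 -0.3] w 0.648 t 18.8 | shift -52.7 4.9 10.6 roll -10.4
```

The mallet is back within a pixel of its first place and let go. Now the lever.

play_rows([
  [[0,0,0,-5.2,0.3],[0,0,0,-5.2,0.3],[-14,1,0,0,0.3],[-14,1,0,0,0.3],[-14,1,0,0,0.3],[-10.5,2,0,0,0.3],[0,0,0,0,0.3],[0,0,0,0,0.3]],
])

```text
time_s: 19.47
tool_pos: [580.5, 95.7, 218.0]
tool_rot: [-0.144, 0.99, -0.0, -0.0]
wrist_force: [-0.4, -0.8, -0.4]
width: 0.652
gripper_force: 0.0
```

```bash
python3 -c "
from h import *
go(580.3,98.8,94,106.7)"
```

```text
pos [580.5  95.7 218. ] phi 106.56 tilt [-0. -0. -1.] F [-0.4 -0.8 -0.4] w 0.652 t 19.4667 | shift -0.7 3.0 124.0 roll -0.14
```

play_rows([
  [[-0.7,3,20,0,0.3],[0,0,25,0,0.3],[0,0,25,0,0.3],[0,0,25,0,0.3],[0,0,16,0,0.3],[0,0,8,0,0.3],[0,0,4,0,0.3],[0,0,0,0,0.3],[0,0,0,0,0.3]],
])

```text
time_s: 20.22
tool_pos: [580.8, 99.2, 96.2]
tool_rot: [-0.144, 0.99, -0.0, 0.001]
wrist_force: [-0.9, -0.3, -0.4]
width: 0.65
gripper_force: 0.0
```

```bash
python3 -c "
from h import *
go(580.3,98.8,94,106.7)"
```

```text
pos [580.8  99.2  96.2] phi 106.55 tilt [ 0.001  0.    -1.   ] F [-0.9 -0.3 -0.4] w 0.65 t 20.2167 | shift 0.6 -0.2 2.2 roll -0.15
```

play_rows([
  [[0,0,2.2,0,0.3],[0,0,0,0,-1],[0,0,0,0,-1],[0,0,0,0,-1],[0,0,0,0,-1],[0,0,0,0,-1],[0,0,0,0,-1],[0,0,0,0,-1],[0,0,0,0,-1],[0,0,0,0,-1]],
], grip_force=60)

```text
time_s: 21.05
tool_pos: [580.5, 99.2, 92.9]
tool_rot: [-0.144, 0.99, -0.0, 0.0]
wrist_force: [0.4, -1.3, -0.2]
width: 0.126
gripper_force: 60.0
```

play_rows([
  [[0,0,-3,0,-1],[0,0,-6,0,-1],[0,0,-12,0,-1],[0,0,-15,0,-1],[0,0,-15,0,-1],[0,0,-15,0,-1],[0,0,-15,0,-1],[0,0,-15,0,-1],[0,0,-9,0,-1],[0,0,0,0,-1]],
])

```text
time_s: 21.88
tool_pos: [581.3, 99.4, 200.5]
tool_rot: [-0.144, 0.99, -0.0, 0.002]
wrist_force: [-0.1, -0.3, -4.8]
width: 0.127
gripper_force: 60.0
```

Run:
```python
from h import *
d=optics.get_image("scene");np.savez("s8.npz",**d)
s=monitor.get_state(); print(s["ft_torque"].round(3))
# target: seat (613,322), pin (486.6,294); grasp = seat-41*u
b=np.array([613,322.]);e=np.array([486.6,294.]);u=(b-e)/np.linalg.norm(b-e);m=(b+e)/2;g=m+u*24
print(g,np.degrees(np.arctan2(u[1],u[0])))
go(*g,200,90+np.degrees(np.arctan2(u[1],u[0])))
# eye location vs level prediction
T=s["tool_pos"];a=np.radians(16.7);w=np.array([np.cos(a),np.sin(a)])
h=T[2]-94
for tilt in(-.1,0,.1):
  for k,n in((-89,"eye"),(41,"boss")): print(tilt,n,proj(d,(*(T[:2]+w*k),124+h+k*tilt)).round(1))
im=d["pixels"];hsv=cv2.cvtColor(im,cv2.COLOR_RGB2HSV)
mk=((hsv[...,1]<60)&(hsv[...,2]>140)).astype(np.uint8);mk[:100]=0;mk[230:]=0;mk[:,:235]=0;mk[:,350:]=0
n,l,st,c=cv2.connectedComponentsWithStats(mk)
for i in range(1,n):
    if st[i,4]>15: print(st[i],c[i].round(1))
```

```text
[-0.001 -0.01   0.01 ]
[573.23197368 313.19062708] 12.490405717909187
pos [580.8  99.4 199. ] phi 106.56 tilt [ 0.002  0.    -1.   ] F [-0.7 -1.3 -5.3] w 0.126 t 21.9333 | shift -38.9 210.4 -1.0 roll 4.07
-0.1 eye [329.4 160.3]
-0.1 boss [268.2 143.2]
0 eye [329.  163.8]
0 boss [268.1 141.7]
0.1 eye [328.6 167.1]
0.1 boss [268.1 140.1]
[272 100   3   8  19] [273.3 103.9]
[291 100  12  15  87] [294.  105.4]
[319 100   4   7  17] [320.8 103.3]
[302 132  48  32 137] [325.6 147. ]
[243 135  43  28 449] [264.3 150.7]
[288 149  48  31 698] [315.4 161.8]
[235 151  12  15 104] [238.7 157.8]
```

play_rows([
  [[0,0,0,2,-1],[0,0,0,2,-1],[-1,7,0,0,-1],[-3,15,0,0,-1],[-3,15,0,0,-1],[-3,15,0,0,-1],[-3,15,0,0,-1],[-3,15,0,0,-1],[-3,15,0,0,-1],[-3,15,0,0,-1]],
])

```text
time_s: 22.77
tool_pos: [577.3, 214.8, 197.5]
tool_rot: [-0.11, 0.994, -0.0, -0.0]
wrist_force: [-0.7, -0.1, -3.7]
width: 0.126
gripper_force: 60.0
```

play_rows([
  [[-3,15,0,0,-1],[-3,15,0,0,-1],[-3,15,0,0,-1],[-3,15,0,0,-1],[-2.5,15,0,0,-1],[-2,15,0,0,-1],[-1.5,8,0,0,-1],[0,0,0,0,-1],[0,0,0,0,-1],[0,0,0,0,-1]],
])

```text
time_s: 23.6
tool_pos: [573.9, 312.4, 197.9]
tool_rot: [-0.109, 0.994, -0.0, -0.0]
wrist_force: [0.8, -0.2, -4.1]
width: 0.126
gripper_force: 60.0
```

```bash
python3 -c "
from h import *
go(573.2,313.2,187,102.5)"
```

```text
pos [573.9 312.4 197.9] phi 102.54 tilt [-0. -0. -1.] F [ 0.8 -0.2 -4.1] w 0.126 t 23.6 | shift 0.5 0.9 10.9 roll 0.04
```

play_rows([
  [[0.5,1,3,0,-1],[0,0,4,0,-1],[0,0,3,0,-1],[0,0,0,0,-1],[0,0,0,0,-1],[0,0,0,0,-1]],
])

```text
time_s: 24.1
tool_pos: [573.2, 313.8, 188.0]
tool_rot: [-0.109, 0.994, 0.0, 0.0]
wrist_force: [-0.3, 0.5, -4.4]
width: 0.127
gripper_force: 60.0
```

Run:
```python
from h import *
go(573.2,313.2,187,102.5)
T=monitor.get_state()["tool_pos"];a=np.radians(12.5);w=np.array([np.cos(a),np.sin(a)]);h=T[2]-93
for nm in("scene","top"):
    d=optics.get_image(nm);np.savez(nm+"9.npz",**d);g=cv2.cvtColor(d["pixels"],cv2.COLOR_RGB2GRAY)
    for k,n in((-89,"eye"),(41,"boss")):
        p=proj(d,(*(T[:2]+w*k),124+h)); print(nm,n,p.round(1),"±.1rad",(proj(d,(*(T[:2]+w*k),124+h+k*.1))-p).round(1))
        u,v=p.round().astype(int); print(g[v-14:v+15:2,u-14:u+15:2])
```

```text
pos [573.2 313.8 188. ] phi 102.55 tilt [ 0.  0. -1.] F [-0.3  0.5 -4.4] w 0.127 t 24.1 | shift 0.1 -0.6 1.0 roll 0.05
scene eye [244.7 238.9] ±.1rad [0.3 3.1]
[[ 33  28  26  31  34  27  31  30  30  29  29  26  26  42  51]
 [ 32  28  30  27  31  32  30  28  29  30  32  29  36  47  51]
 [ 82  31  30  27  29  30  32  31  30  29  25  31  42  52  53]
 [233 162  73  34  30  32  38  46  36  31  30  32  46  52  51]
 [248 246 232 151  86 150 211 228 195 120  42  40  51  51  51]
 [249 250 249 246 237 245 242 242 247 240 150  55  51  50  53]
 [233 247 250 248 246 214 175 184 200 242 226  89  50  50  50]
 [180 204 233 243 240 153 161 178 178 229 238 101  44  50  48]
 [172 176 180 222 245 201 170 184 210 244 228  86  35  33  36]
 [103 152 171 182 239 248 244 245 249 242 163  74  34  31  31]
 [ 60  60 110 163 180 221 240 240 221 170 134  76  31  32  31]
 [103  83  56  84 157 177 184 180 171 159 137  89  32  30  31]
 [107 106  99  92 153 174 180 176 170 159 137  89  31  26  30]
 [108 108 106 110 149 172 177 176 168 157 135  81  25  29  31]
 [110 107 108 109 134 169 175 175 168 153 119  46  33  29 
[... 2270 characters left out ...]
9 252]
 [121 121 113  76  45  49  66  51  41  35  26  33  27  48 126]
 [120 122 119  99  50  44  59  57  50  36  24  28  33  34  54]
 [121 120 126 105  61  43  45  64  62  45  30  20  24  36  25]
 [119 123 119 114  78  42  38  58  68  53  32  30  30  17  29]
 [121 121 124 119  96  58  45  50  64  63  46  36  36  37  34]
 [121 121 118 121 110  69  42  46  54  65  58  45  33  48  20]
 [121 123 122 123 119  95  48  48  48  53  64  48  35  45  35]
 [124 118 116 121 122 106  60  45  43  46  58  58  52  33  26]
 [122 123 123 119 120 118  83  45  50  43  51  62  56  43  34]
 [120 122 122 120 121 119 100  46  51  47  45  51  58  49  40]
 [123 119 120 120 123 119 113  71  45  36  45  49  49  56  51]]
```

The eye is seen at about (245,239) against a level prediction of (244.7,238.9), so the lever is level and placed over the pin and seat. Handing in.

```bash
python3 -c "
from workcell import ticket
print(ticket.close_job())"
```

```text
the job is handed in; nothing more can be done
None
```

The job is handed in (no verdict came back): the pin is driven home, the mallet lies back on its rest, and the lever is held still and level over the pin and seat, its underside about 5 cm above the pin.

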